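Slide a chip carrier along the jig rail into its corner pocket

TASK

Load the blue chip carrier into the inspection jig without picking it up: with the fingertips, push it flat against the dark rail where it lies, then slide it along the rail, keeping it against the rail all the way, into the corner pocket behind the yellow lip until it is fully home against the end stop. It must stay flat on the jig plate throughout; leave the other carriers and everything else on the bench where they are, and finish clear of it all.

Things in the scene. Friction and masses are not known exactly. Their poses are not given: they have to be found in the camera images.
- carrier: Blue chip carrier: loose block, 36 (its x) by 46 (its y) by 18 mm high, about 90 g, dark chip in a brass square on its flat top. Origin: centre of underside, z up. Starts on the jig plate 7 to 12 cm short of home, 1 to 3 cm off the rail, turned up to 0.45 rad from the jig's axes. It goes in with its 46 mm length along the rail, either end first.
- jig: Fixed inspection jig, in a new place and yaw each time. Origin: centre of the work area at bench height, z up. Aluminium plate 12 mm thick, x -78 to +62, y -130 to +130 mm in the jig frame. On it stand rail, end stop and lip, all 12 mm high (z 12 to 24 mm), which form a corner pocket 40 mm wide, open toward -y.
- seat (a point): Point on the plate's top where the blue carrier's origin lies when fully home: jig frame (+27, +77, +12) mm. Axes as the jig's: +x toward the rail, +y along the rail toward the end stop.
- rail (a point): Middle of the dark steel rail's working face, at its foot: jig frame (+45, -6, +12) mm. The face looks to the jig's -x; the rail runs along y from -126 to +114 mm and is 12 mm thick.
- stop (a point): Middle of the pocket's width on the dark end stop's face, at its foot: jig frame (+25, +100, +12) mm. The face looks to the jig's -y and runs from x = -5 to +57 mm.
- lip (a point): Mouth end of the yellow lip's inner face, at its foot: jig frame (+5, +72, +12) mm. The lip is parallel to the rail, 10 mm thick, y 72 to 100 mm; before it a yellow lead-in flares away from the rail, its tip's inner corner at about x = -4, y = 56 mm. A carrier that is home sticks out 18 mm before the lip's mouth end, 2 mm past the flare.
- amber_carrier: Orange carrier of the same size, loose, parked on the jig plate in front of (-x side of) the yellow lip, near jig x = -50, y = +100 mm. Leave alone. Origin: centre of underside.
- grey_carrier: Grey carrier of the same size, loose on the bench beyond the jig's +y end. Leave alone. Origin: centre of underside.
- jar: Small sample jar, 38 mm across, 55 mm high, loose on the bench beyond the jig's -y end. Leave alone. Origin: centre of underside.
- dish: Clear shallow dish, 80 mm across, 15 mm high, loose on the bench. Leave alone. Origin: centre of underside.
- screwdriver: Screwdriver, 160 mm long, loose on the bench on the robot's right. Leave alone. Lies along its x.
- wash_bottle: White wash bottle, 60 mm across, 150 mm high, loose on the bench on the robot's left. Leave alone. Origin: centre of underside.
There are look-alikes about, which are no part of the job. Leave any green or red look-alike of the carrier alone.

How it is judged:
On the way, in this order (a step that is already met when the one before it is completed fails the run):
1. the blue carrier is flat against the rail, still at least 45 mm short of home (x of carrier in the frame of seat between -0.003 and 0.003 m and angle between the x axis of carrier and the x axis of jig, either way round below 0.07 rad and z of carrier in the frame of seat between -0.003 and 0.003 m and y of carrier in the frame of seat below -0.045 m), for 0.2 s.
2. the blue carrier is home in the corner pocket (x of carrier in the frame of seat between -0.003 and 0.003 m and angle between the x axis of carrier and the x axis of jig, either way round below 0.07 rad and z of carrier in the frame of seat between -0.003 and 0.003 m and y of carrier in the frame of seat between -0.003 and 0.003 m), for 0.2 s.
At the end, for the whole second after the job is handed in: The blue carrier rests flat on the jig plate in the corner pocket, within 3 mm of the rail, within 3 mm of the end stop and within 0.07 rad of square to the jig, at rest (all of step 2 and linear speed of carrier below 0.01 m/s); the robot touches nothing.
It fails at once if the blue carrier is lifted more than 5 mm or tipped more than 0.2 rad (z of carrier in the frame of seat above 0.005 m or angle between carrier's own z axis and vertical above 0.2 rad).
It fails at once if the blue carrier is more than 6 mm off the rail in the last 45 mm before home (y of carrier in the frame of seat above -0.045 m and x of carrier in the frame of seat below -0.006 m).
It fails at once if a bystander (other carrier, jar, dish, screwdriver or wash bottle) is moved more than 15 mm (distance of any of amber_carrier, grey_carrier, jar, dish, screwdriver, wash_bottle from where it was at the start of the episode above 0.015 m).
It also fails if it takes over 58 s, if anything falls off the work surface, if the arm or the gripper's body presses on something with over 40 N, if the wrist force passes 120 N, or if a joint passes its speed limit or range.

ROBOT

A 6-joint arm with a two-finger parallel gripper is mounted at the origin on the work surface. World frame = base frame: x ahead of the robot, y to its left, z up, the work surface at z = 0. Lengths are in m, angles in rad, forces in N, time in s.
With the tool pointing down it reaches from about 0.3 to 0.775 m from the base axis. Payload 14.6 kg.
Tool frame: the origin (TCP) lies on the centre line of the jaws, within the pads' length; the fingertips stand 25 mm ahead of it and the grasp point (between the pads) lies 6 mm ahead of it (ctrl.tip_reach is the distance from the TCP to the fingertips, in m); z points along the fingers, y is the line along which they close (so a half turn about z gives the same grasp; the last joint's range is limited). The gripper opens to 94 mm and grips with 3 to 60 N. Pads are 16 mm wide; open, the fingers measure 119 mm over their backs; the gripper's body (75 mm by 177 mm) begins 78 mm behind the grasp point.
Start: joints at [1.068, 0.3, 1.521, -0, 1.321, -0.067], TCP at [0.232, 0.499, 0.23] pointing down, gripper open.
Joint ranges: [-3.03, 3.03], [-0.79, 2.21], [0.23, 2.52], [-1.04, 4.18], [0, 3.07], [-2.55, 2.55]. Speed limits (rad/s): [2.22, 2.22, 2.57, 3.14, 3.14, 3.14].

INTERFACE

Orientations are given as [roll, pitch, yaw] about the fixed x, y, z axes, in that order (R = Rz(yaw) Ry(pitch) Rx(roll)).
In Python, from station import ctrl gives the robot as it stands. The module is installed in compiled form; this text tells all that it offers.
- The arm moves only by the tool apply_moves, never from a script. Its argument "deltas" is a list of rows, each a list of 7 numbers: the closure in counts, from 0 (fully open) to 255 (shut), then the shift along the world's x, y, z in cm, then the turn, a rotation vector about the world's x, y, z in rad. In form: [[jaw, tx, ty, tz, ax, ay, az], ...]. A call has 1 to 10 rows; each row shifts and turns the commanded pose from where the row before left it; what a row does not reach is not made up. A row lasts 1/10 s, in which the tool goes at most 50 mm and 8.59 degrees, less where a joint would pass 70% of its speed; a pose out of reach is approached as far as the arm can. A call with a gripper value outside its range is refused whole. The fingers move at their own pace and stop on an object; "grip_force" is the grip in N (left out, the last holds). Time passes only in rows, so rows that do not move let the fingers close. It gives the time, the measured TCP pose, the force, the opening and the grip force at its end, in the units of the state.
- ctrl.get_obs(): the state, without advancing time (a new reading comes with each control period).
- ctrl.camera(name): name is "scene" or "side" or "wrist"; returns a dict with "img" (420x560x3 uint8, red, green, blue), "K" (3x3 intrinsics, pixels), "pose" (4x4, takes a point from camera to world coordinates); the wrist camera has in their place "hand_eye" (4x4, takes a point from camera to tool coordinates, whose origin is the TCP and whose axes are the flange's). Camera axes: x right, y up, looking along -z (the intrinsics and any distortion apply to the point x, -y, -z); pixel columns grow to the right and rows downward; lengths in m; the calibration is good to about 2 mm. A picture is of the moment at which its call begins: read the wrist's pose just before it. There is no depth.
- ctrl.hand_in(): hands the job in; it is judged then, once.
The state is a dict: "time_s": time; "qpos": joint angles; "joint_vel": joint speeds; "tau": joint torques, N m; "ee_pos": TCP position; "eef_rot": TCP orientation; "force": force on the tool from outside, world axes, zero at the start; "moment": the same for the moment, N m; "grip_width": finger opening in m; "grip_force": force on a finger pad.
Only numpy, scipy, OpenCV 4.12 (cv2) and the standard library are available. Lean on these libraries where they do the work, as an engineer would, in place of code of your own. Each camera call takes 0.05 s, during which the arm holds its last target. There are 200 camera calls.

## Working session

There is one attempt and no reset: what is moved stays moved. The work goes in short steps, Python scripts to look and compute and a tool call to move; the robot and the scene stay as the last step left them, time stands still between calls to the robot, and variables do not carry over. Pictures are saved under pics/ and viewed, at most 10 in all, crops included, and the job is handed in when it is done.

Besides the shell and the picture viewer there is one more tool, called after "Call:" in YAML: its name, and indented under it one key for each argument. apply_moves: Moves the arm, as the interface text tells. Its arguments: {"type":"object","properties":{"deltas":{"type":"array"},"grip_force":{"type":"number"}},"required":["deltas"]}

```bash
mkdir -p pics; python3 - <<'E'
from station import ctrl
import cv2,numpy as np
for n in("scene","side"):
    c=ctrl.camera(n); cv2.imwrite(f"pics/{n}0.png",c["img"][:,:,::-1]); print(n,c["K"].tolist(),c["pose"].round(4).tolist(),[k for k in c])
o=ctrl.get_obs();print(o)
E
```

```text
scene [[443.86521603534607, 0.0, 278.8552481297276], [0.0, 443.86521603534607, 213.26484152953827], [0.0, 0.0, 1.0]] [[-0.0549, -0.5876, 0.8073, 1.4144], [0.9985, -0.0258, 0.0491, 0.0738], [-0.008, 0.8087, 0.5882, 0.689], [0.0, 0.0, 0.0, 1.0]] ['img', 'K', 'pose']
side [[422.20359967731866, 0.0, 286.8756864861593], [0.0, 422.20359967731866, 204.4781041269451], [0.0, 0.0, 1.0]] [[0.6464, 0.589, -0.485, -0.0063], [-0.763, 0.4986, -0.4114, -0.474], [-0.0005, 0.636, 0.7717, 0.9249], [0.0, 0.0, 0.0, 1.0]] ['img', 'K', 'pose']
{'time_s': 0.1, 'qpos': array([ 1.06838002e+00,  3.00421334e-01,  1.52152641e+00, -1.57236762e-05,
        1.32068064e+00, -6.65880155e-02]), 'joint_vel': array([-2.03501099e-03,  5.16689947e-05, -2.05501786e-03,  1.74556134e-03,
       -1.24589159e-03,  2.35559745e-03]), 'tau': array([ 1.86345904e-03, -5.32639396e+01, -3.53285766e+01,  7.09154550e-02,
        2.34928261e-02, -1.79582241e-05]), 'ee_pos': array([0.23208821, 0.49840314, 0.22993674]), 'eef_rot': array([-3.14055820e+00, -5.37198470e-05,  2.70576824e+00]), 'force': array([ 0.16657795, -0.13091293, -0.73772535]), 'moment': array([-0.03005558,  0.0279262 ,  0.00264971]), 'grip_force': 0.0, 'grip_width': 0.09420839897219055}
```

View pics/scene0.png

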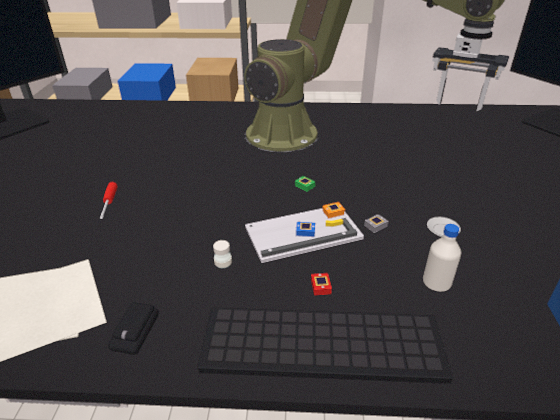

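View pics/side0.png

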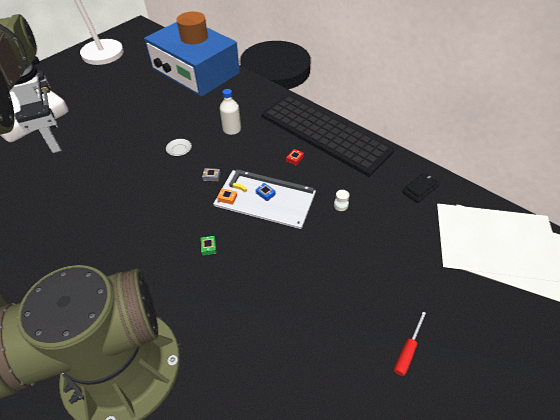

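Candidates in the scene picture are blue (306,229), green (305,184), red (321,284), orange (333,210) and grey (376,223). I choose blue, which lies on the jig plate. The rail is on the far +x side and the stop is at the right (+y) end. Next I'll make close crops.

```bash
cat > h.py <<'E'
import numpy as np,cv2
from scipy.spatial.transform import Rotation as R
def ray(c,uv,z,pose=None):
    P=c["pose"] if pose is None else pose
    K=c["K"]; d=np.array([(uv[0]-K[0,2])/K[0,0],-(uv[1]-K[1,2])/K[1,1],-1])
    d=P[:3,:3]@d; o=P[:3,3]; return o+d*(z-o[2])/d[2]
def wpose(c,o):
    T=np.eye(4);T[:3,:3]=R.from_euler("xyz",o["eef_rot"]).as_matrix();T[:3,3]=o["ee_pos"];return T@c["hand_eye"]
E
python3 - <<'E'
from h import *
a=cv2.imread("pics/scene0.png")[170:275,235:395];b=cv2.imread("pics/side0.png")[160:235,200:325]
a=cv2.resize(a,None,fx=5,fy=5,interpolation=2)[:, :800];cv2.imwrite("pics/sc.png",a)
from station import ctrl
c=ctrl.camera("scene");s=ctrl.camera("side");w=ctrl.camera("wrist")
print(w["hand_eye"].round(4).tolist(),w["K"].tolist())
for uv in[(306,226)]:print(ray(c,uv,.03))
for uv in[(265,190)]:print(ray(s,uv,.03))
E
```

```text
[[-0.0009, 0.9596, 0.2814, 0.0824], [1.0, 0.0009, 0.0002, 0.0002], [-0.0001, 0.2814, -0.9596, -0.1545], [0.0, 0.0, 0.0, 1.0]] [[376.5790950228748, 0.0, 279.09780621796756], [0.0, 376.5790950228748, 211.08137928381316], [0.0, 0.0, 1.0]]
[0.55947249 0.08747321 0.03      ]
[0.55669237 0.08463903 0.03      ]
```

View pics/sc.png

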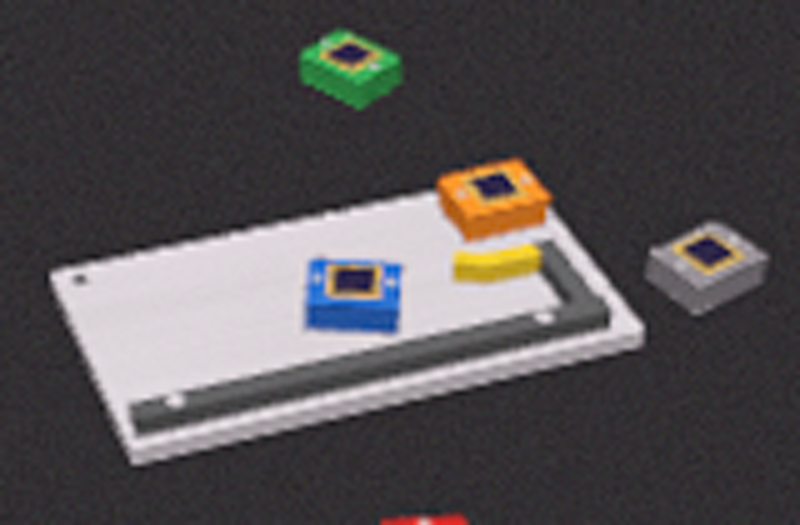

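The crop confirms the blue carrier on the plate, with the flare at its right (+y) side and the rail towards the viewer. Now a rough jig pose from the plate corners.

```bash
python3 - <<'E'
from h import *
from station import ctrl
c=ctrl.camera("scene")
f=lambda u,v:ray(c,(u/5+235-.4,v/5+170-.4),.012)[:2]
A=f(50,275);B=f(135,450);C=f(643,332)
print(A,B,C,np.linalg.norm(B-A),np.linalg.norm(C-B))
d=C-B;psi=np.arctan2(-d[0],d[1]);ex=np.array([np.cos(psi),np.sin(psi)]);ey=np.array([-ex[1],ex[0]])
print("psi",psi,"origin",B+ey*.13-ex*.062)
print("bottle",ray(c,(440,285),0.0),"jar",ray(c,(222,263),0))
E
```

```text
[ 0.53722523 -0.06590646] [ 0.66538141 -0.01203357] [0.56952935 0.22607453] 0.13901904180739957 0.25667701086872524
psi 0.38270866044707164 origin [0.55932021 0.08540883]
bottle [0.71542915 0.37694659 0.        ] jar [ 0.66782258 -0.10320776  0.        ]
```

Call:
apply_moves:
  deltas:
    - [0, 3.0, -4, 0, 0, 0, 0.082]
    - [0, 3.0, -4, 0, 0, 0, 0.082]
    - [0, 3.0, -4, 0, 0, 0, 0.082]
    - [0, 3.0, -4, 0, 0, 0, 0.082]
    - [0, 3.0, -4, 0, 0, 0, 0.082]
    - [0, 3.0, -4, 0, 0, 0, 0.082]
    - [0, 3.0, -4, 0, 0, 0, 0.082]
    - [0, 3.0, -4, 0, 0, 0, 0.082]
    - [0, 3.0, -4, 0, 0, 0, 0.082]
    - [0, 3.0, -4, 0, 0, 0, 0.082]

```text
time_s: 1.3
ee_pos: [0.5331, 0.0966, 0.2306]
eef_rot: [-3.142, 0.0, -2.754]
force: [1.1, 0.3, -0.9]
grip_width: 0.0942
grip_force: 0.0
```

Call:
apply_moves:
  deltas:
    - [0, 0, 0, 0, 0, 0, 0]
    - [0, 0, 0, 0, 0, 0, 0]
    - [0, 0, 0, 0, 0, 0, 0]

```text
time_s: 1.6
ee_pos: [0.5317, 0.0994, 0.2304]
eef_rot: [3.141, -0.0, -2.757]
force: [-0.7, 0.5, -0.5]
grip_width: 0.0941
grip_force: 0.0
```

```bash
cat > wp.py <<'E'
import sys
from h import *
from station import ctrl
o=ctrl.get_obs();c=ctrl.camera("wrist");P=wpose(c,o)
n=sys.argv[1];cv2.imwrite(f"pics/{n}.png",cv2.resize(c["img"][:,:,::-1],(800,600),interpolation=2))
np.savez(n+".npz",K=c["K"],P=P);print(o["time_s"],o["ee_pos"],o["eef_rot"],o["qpos"].round(2))
E
python3 wp.py w1
```

```text
1.6 [0.5316723  0.09936294 0.23041389] [ 3.14140532e+00 -2.08742115e-04 -2.75746401e+00] [ 0.12  0.28  1.55  0.    1.32 -1.84]
```

View pics/w1.png

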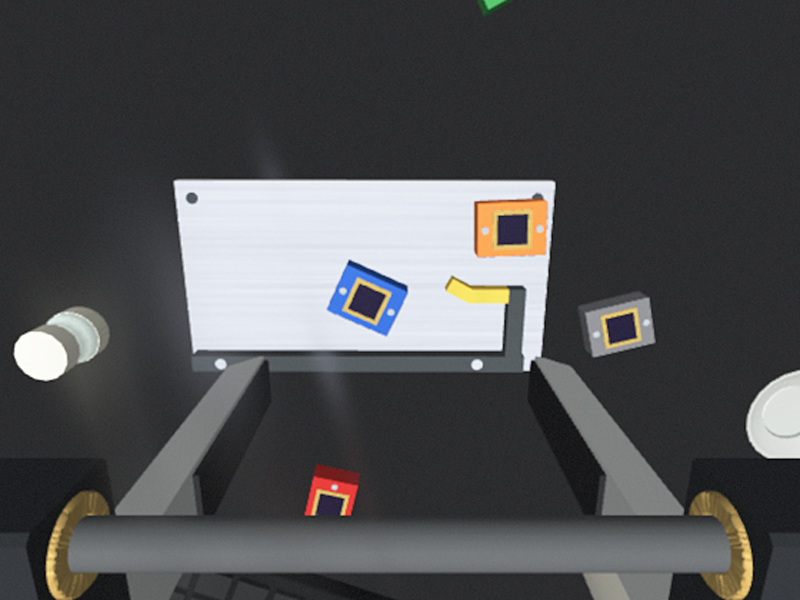

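The wrist view shows the blue carrier's top at about (367,303), turned about 0.4 rad. The plate's corners are at (174,181) and (555,181). The rail runs along row 371 from (193) to (523), the lip is at (490,293) and orange is at (511,228). Next I'll fit the jig pose to these.

```bash
python3 - <<'E'
from h import *
d=np.load("w1.npz");c={"K":d["K"]};P=d["P"]
f=lambda u,v,z:ray(c,((u+.5)*.7-.5,(v+.5)*.7-.5),z,P)[:2]
J=np.array([(-78,-130),(-78,130),(57,-126),(57,114),(-5,100)])/1e3
W=np.array([f(175,181,.012),f(555,181,.012),f(193,371,.024),f(523,371,.024),f(507,288,.024)])
a,b=J-J.mean(0),W-W.mean(0);psi=np.arctan2((a[:,0]*b[:,1]-a[:,1]*b[:,0]).sum(),(a*b).sum())
Rm=np.array([[np.cos(psi),-np.sin(psi)],[np.sin(psi),np.cos(psi)]]);t=W.mean(0)-Rm@J.mean(0)
print("psi",psi,"o",t,"res mm",((W-t)@Rm-J)*1e3)
B=np.array([f(347,273,.03),f(406,297,.03),f(387,335,.03),f(327,310,.03)]);Bj=(B-t)@Rm*1e3
print(Bj.round(1),Bj.mean(0));e=Bj[1]-Bj[0];e2=Bj[2]-Bj[3];print(np.linalg.norm(e),np.linalg.norm(Bj[3]-Bj[0]),np.arctan2(-(e+e2)[0],(e+e2)[1]))
print("amber",((f(511,229,.03)-t)@Rm*1e3))
np.savez("jig.npz",R=Rm,t=t)
from station import ctrl
o=ctrl.get_obs();print("tcp jig",(o["ee_pos"][:2]-t)@Rm*1e3)
E
```

```text
psi 0.38254286309477004 o [0.5582964  0.08486694] res mm [[ 0.63911073  1.87427666]
 [ 0.47351449 -0.55639045]
 [-0.17790553  0.1105765 ]
 [-0.27335628 -0.11387778]
 [-0.66136342 -1.31458493]]
[[-17.7 -11.5]
 [ -0.8  28.5]
 [ 26.8  15.3]
 [  8.5 -26. ]] [4.20488206 1.58828375]
43.425105038988924 29.9717197001198 -0.40809875837845955
amber [-47.62298785  97.76975161]
tcp jig [-19.22062418  23.6377861 ]
```

Call:
apply_moves:
  deltas:
    - [200, -1.0, -1.75, 0, 0, 0, 0]
    - [200, -0.95, -1.75, 0, 0, 0, 0]
    - [200, 0, 0, -4, 0, 0, 0]
    - [200, 0, 0, -4, 0, 0, 0]
    - [200, 0, 0, -4, 0, 0, 0]
    - [200, 0, 0, -2.7, 0, 0, 0]
    - [200, 0, 0, 0, 0, 0, 0]
    - [200, 0, 0, 0, 0, 0, 0]
    - [200, 0, 0, 0, 0, 0, 0]

```text
time_s: 2.55
ee_pos: [0.5135, 0.0641, 0.0853]
eef_rot: [-3.141, 0.003, -2.757]
force: [0.4, -0.8, 0.3]
grip_width: 0.0257
grip_force: 0.0
```

```bash
cat > j.py <<'E'
from h import *
from station import ctrl
d=np.load("jig.npz");o=ctrl.get_obs()
print(o["time_s"],"tcp jig mm",((o["ee_pos"][:2]-d["t"])@d["R"]*1e3).round(1),"z",o["ee_pos"][2],"yaw",o["eef_rot"][2],"F jig",(o["force"][:2]@d["R"]).round(1),o["force"][2].round(1),"w",o["grip_width"])
E
python3 j.py; python3 wp.py w2
```

```text
2.55 tcp jig mm [-49.4  -2.5] z 0.08534932583261898 yaw -2.756730578105957 F jig [ 0.  -0.9] 0.3 w 0.02570004074088258
2.55 [0.51345141 0.06408687 0.08534933] [-3.14068474e+00  2.61081182e-03 -2.75673058e+00] [ 0.05  0.4   1.76 -0.    0.98 -1.9 ]
```

View pics/w2.png

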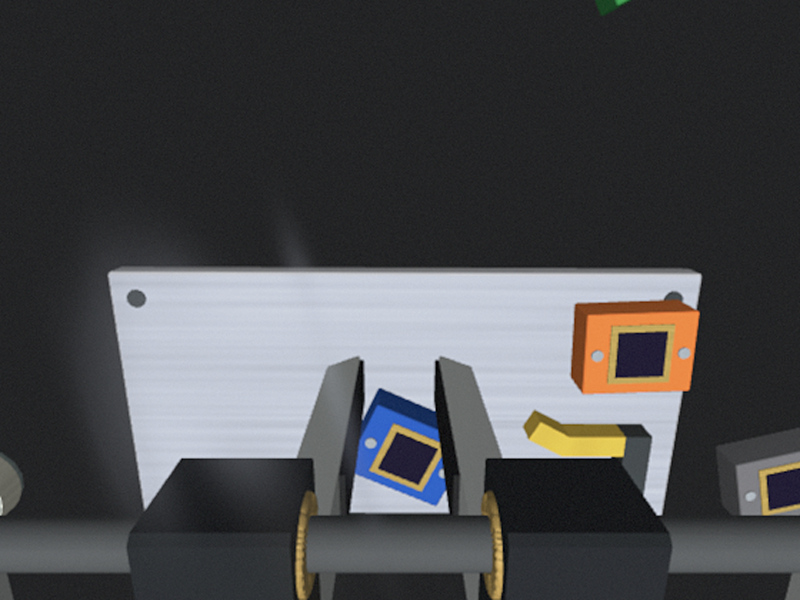

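The fingers are over bare plate on the -x side of the carrier, with the carrier between them and the rail and orange clear. I'll lower, then push toward the rail.

Call:
apply_moves:
  deltas:
    - [205, -0.1, 0.3, -2.0, 0, 0, 0]
    - [205, 0, 0, -2.2, 0, 0, 0]
    - [205, 0, 0, 0, 0, 0, 0]
    - [205, 0.37, 0.15, 0, 0, 0, 0]
    - [205, 0.37, 0.15, 0, 0, 0, 0]
    - [205, 0.37, 0.15, 0, 0, 0, 0]
    - [205, 0.37, 0.15, 0, 0, 0, 0]
    - [205, 0.37, 0.15, 0, 0, 0, 0]
    - [205, 0.37, 0.15, 0, 0, 0, 0]
    - [205, 0, 0, 0, 0, 0, 0]

```text
time_s: 3.6
ee_pos: [0.5343, 0.0757, 0.0415]
eef_rot: [-3.142, 0.0, -2.757]
force: [-0.2, 0.2, -0.4]
grip_width: 0.0189
grip_force: 0.0
```

```bash
python3 j.py
```

```text
3.6 tcp jig mm [-25.7   0.5] z 0.041454249464676934 yaw -2.7572706791115262 F jig [-0.1  0.3] -0.4 w 0.018873779889553178
```

Tips are at 16.5 mm, 4.5 mm above the plate. I'll push on gently.

Call:
apply_moves:
  deltas:
    - [205, 0.28, 0.11, 0, 0, 0, 0]
    - [205, 0.28, 0.11, 0, 0, 0, 0]
    - [205, 0.28, 0.11, 0, 0, 0, 0]
    - [205, 0.28, 0.11, 0, 0, 0, 0]
    - [205, 0.28, 0.11, 0, 0, 0, 0]
    - [205, 0.28, 0.11, 0, 0, 0, 0]
    - [205, 0.28, 0.11, 0, 0, 0, 0]
    - [205, 0.19, 0.07, 0, 0, 0, 0]
    - [205, 0, 0, 0, 0, 0, 0]

```text
time_s: 4.5
ee_pos: [0.5556, 0.0841, 0.0414]
eef_rot: [-3.142, 0.0, -2.757]
force: [-0.4, -0.4, -0.7]
grip_width: 0.0183
grip_force: 0.0
```

```bash
python3 j.py
```

```text
4.5 tcp jig mm [-2.8  0.3] z 0.041430348604797086 yaw -2.757286656181994 F jig [-0.5 -0.2] -0.7 w 0.01825715037978822
```

Call:
apply_moves:
  deltas:
    - [205, 0.09, 0.04, 0, 0, 0, 0]
    - [205, 0.09, 0.04, 0, 0, 0, 0]
    - [205, 0.09, 0.04, 0, 0, 0, 0]
    - [205, 0.09, 0.04, 0, 0, 0, 0]
    - [205, 0, 0, 0, 0, 0, 0]

```text
time_s: 5.0
ee_pos: [0.5578, 0.0851, 0.0414]
eef_rot: [3.141, -0.004, -2.757]
force: [-10.5, -4.5, 7.4]
grip_width: 0.0185
grip_force: 5.6
```

```bash
python3 j.py; python3 wp.py w3; python3 - <<'E'
from h import *
from station import ctrl
a=cv2.resize(ctrl.camera("scene")["img"][170:275,235:395,::-1],None,fx=4,fy=4,interpolation=2)
b=cv2.resize(cv2.imread("pics/w3.png")[200:,:],None,fx=.8,fy=.8);b=b[:,:640]
cv2.imwrite("pics/c3.png",a)
E
```

```text
5.0 tcp jig mm [-0.3  0.4] z 0.04136145262468923 yaw -2.757291143426536 F jig [-11.4  -0.2] 7.4 w 0.018470173212433078
5.0 [0.5578418  0.08511966 0.04136145] [ 3.14119747 -0.00351295 -2.75729114] [ 0.09  0.56  1.64 -0.    0.95 -1.87]
```

View pics/c3.png

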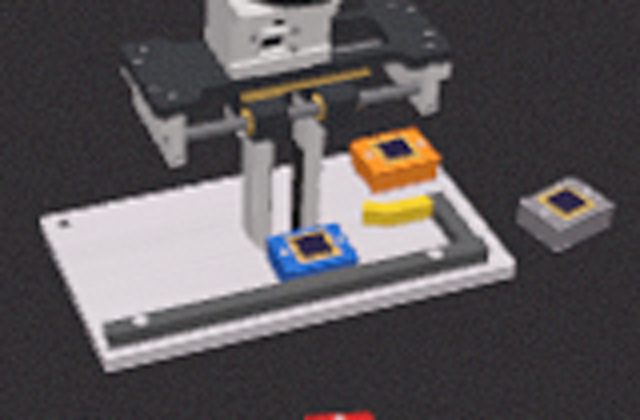

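The carrier sits flush along the rail with an 11 N contact force. Its chip is at crop pixel (313,246). I'll measure its y.

```bash
python3 - <<'E'
from h import *
from station import ctrl
c=ctrl.camera("scene");d=np.load("jig.npz")
for u,v in[(313,246),(268,258),(356,240),(396,149)]:
  print(((ray(c,(u/4+235-.4,v/4+170-.4),.03)[:2]-d["t"])@d["R"]*1e3).round(1))
E
```

```text
[26.  10.1]
[ 27.8 -19.4]
[29.2 36.6]
[-49.4  98.6]
```

Call:
apply_moves:
  deltas:
    - [205, 0, 0, 0, 0, 0, 0]
    - [205, 0, 0, 0, 0, 0, 0]
    - [205, -0.46, -0.19, 0, 0, 0, 0]
    - [205, -0.46, -0.19, 0, 0, 0, 0]
    - [255, 0, 0, 3, 0, 0, 0]
    - [255, 0, 0, 3, 0, 0, 0]
    - [255, 0.93, -0.49, 0, 0, 0, -0.14]
    - [255, 0.93, -0.49, 0, 0, 0, -0.14]
    - [255, 0.93, -0.49, 0, 0, 0, -0.14]
    - [255, 0.93, -0.49, 0, 0, 0, -0.14]

```text
time_s: 6.15
ee_pos: [0.5872, 0.0619, 0.1015]
eef_rot: [3.141, 0.0, 2.96]
force: [0.6, 0.3, -0.2]
grip_width: 0.0002
grip_force: 0.0
```

Call:
apply_moves:
  deltas:
    - [255, 0.93, -0.49, 0, 0, 0, -0.14]
    - [255, 0, 0, 0, 0, 0, -0.14]
    - [255, 0, 0, 0, 0, 0, -0.14]
    - [255, 0, 0, 0, 0, 0, -0.14]
    - [255, 0, 0, 0, 0, 0, -0.14]
    - [255, 0, 0, 0, 0, 0, -0.14]
    - [255, 0, 0, 0, 0, 0, -0.14]
    - [255, 0, 0, 0, 0, 0, -0.03]
    - [255, 0, 0, 0, 0, 0, 0]
    - [255, 0, 0, 0, 0, 0, 0]

```text
time_s: 7.15
ee_pos: [0.5962, 0.0573, 0.1014]
eef_rot: [3.142, 0.0, 1.959]
force: [-1.0, 0.2, 0.2]
grip_width: 0.0005
grip_force: 0.0
```

```bash
python3 j.py; python3 wp.py w4
```

```text
7.15 tcp jig mm [ 24.9 -39.7] z 0.10142272160358679 yaw 1.958976111184524 F jig [-0.8  0.6] 0.2 w 0.0005142334448848395
7.15 [0.5962158  0.0572782  0.10142272] [3.14155149e+00 1.47018106e-05 1.95897611e+00] [ 0.03  0.54  1.5   0.    1.1  -0.35]
```

View pics/w4.png

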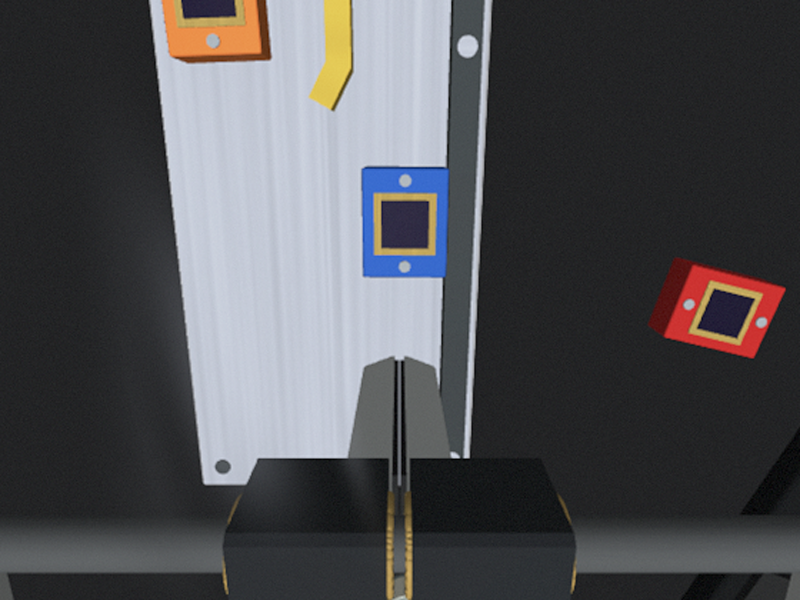

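The carrier lies flat against the rail, with its top centre at about (405,222) and its rear edge at row 277. The closed fingertips are behind it, clear of the rail.

```bash
python3 - <<'E'
from h import *
d=np.load("w4.npz");c={"K":d["K"]};g=np.load("jig.npz")
for u,v in[(405,277),(405,168),(362,222),(447,222)]:
  print(((ray(c,((u+.5)*.7-.5,(v+.5)*.7-.5),.03,d["P"])[:2]-g["t"])@g["R"]*1e3).round(1))
E
```

```text
[ 27.4 -12.3]
[27.  33.4]
[ 9.1 11.3]
[44.8 11.5]
```

Call:
apply_moves:
  deltas:
    - [255, -0.14, -0.06, -2, 0, 0, -0.006]
    - [255, 0, 0, -2, 0, 0, 0]
    - [255, 0, 0, -2, 0, 0, 0]
    - [255, 0, 0, 0, 0, 0, 0]
    - [255, -0.19, 0.46, 0, 0, 0, 0]
    - [255, -0.19, 0.46, 0, 0, 0, 0]
    - [255, -0.15, 0.37, 0, 0, 0, 0]
    - [255, -0.1, 0.28, 0, 0, 0, 0]
    - [255, -0.1, 0.28, 0, 0, 0, 0]
    - [255, -0.1, 0.28, 0, 0, 0, 0]

```text
time_s: 8.2
ee_pos: [0.5866, 0.0782, 0.0417]
eef_rot: [3.141, 0.0, 1.95]
force: [-0.7, -0.6, 0.5]
grip_width: 0.0004
grip_force: 0.3
```

```bash
python3 j.py
```

```text
8.2 tcp jig mm [ 23.8 -16.8] z 0.04173146983261551 yaw 1.949868078926297 F jig [-0.8 -0.3] 0.5 w 0.000404562259957024
```

Call:
apply_moves:
  deltas:
    - [255, -0.1, 0.28, 0, 0, 0, 0]
    - [255, -0.1, 0.28, 0, 0, 0, 0]
    - [255, -0.1, 0.28, 0, 0, 0, 0]
    - [255, -0.1, 0.28, 0, 0, 0, 0]
    - [255, -0.1, 0.28, 0, 0, 0, 0]
    - [255, -0.1, 0.28, 0, 0, 0, 0]
    - [255, -0.1, 0.28, 0, 0, 0, 0]
    - [255, 0, 0, 0, 0, 0, 0]

```text
time_s: 9.0
ee_pos: [0.5794, 0.098, 0.0414]
eef_rot: [3.142, -0.0, 1.95]
force: [-0.7, 0.3, -0.4]
grip_width: 0.0004
grip_force: 0.0
```

```bash
python3 j.py; python3 wp.py w5
```

```text
9.0 tcp jig mm [24.5  4.3] z 0.04143731626753309 yaw 1.9501050123390438 F jig [-0.5  0.5] -0.4 w 0.00036161223029716115
9.0 [0.57944838 0.09798095 0.04143732] [ 3.14159085e+00 -1.30740046e-04  1.95010501e+00] [ 0.11  0.6   1.57  0.    0.98 -0.27]
```

View pics/w5.png

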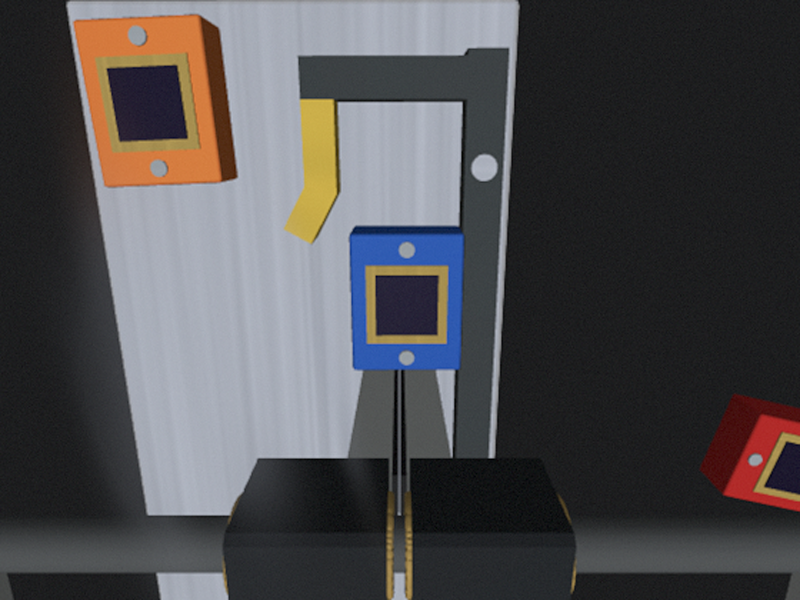

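The carrier is square and flush against the rail at (405,300), and its left edge clears the lip. I'll continue the slide.

Call:
apply_moves:
  deltas:
    - [255, -0.1, 0.28, 0, 0, 0, 0]
    - [255, -0.1, 0.28, 0, 0, 0, 0]
    - [255, -0.1, 0.28, 0, 0, 0, 0]
    - [255, -0.1, 0.28, 0, 0, 0, 0]
    - [255, -0.1, 0.28, 0, 0, 0, 0]
    - [255, -0.1, 0.28, 0, 0, 0, 0]
    - [255, -0.1, 0.28, 0, 0, 0, 0]
    - [255, -0.1, 0.28, 0, 0, 0, 0]
    - [255, -0.1, 0.28, 0, 0, 0, 0]
    - [255, -0.1, 0.28, 0, 0, 0, 0]

```text
time_s: 10.05
ee_pos: [0.5695, 0.1258, 0.0414]
eef_rot: [3.142, -0.0, 1.95]
force: [-0.5, 0.0, 0.6]
grip_width: 0.0005
grip_force: 0.3
```

Call:
apply_moves:
  deltas:
    - [255, -0.1, 0.28, 0, 0, 0, 0]
    - [255, -0.1, 0.28, 0, 0, 0, 0]
    - [255, -0.04, 0.1, 0, 0, 0, 0]
    - [255, 0, 0, 0, 0, 0, 0]

```text
time_s: 10.45
ee_pos: [0.5671, 0.1324, 0.0414]
eef_rot: [3.142, -0.0, 1.95]
force: [-0.5, 0.8, -1.1]
grip_width: 0.0007
grip_force: 0.0
```

```bash
python3 j.py
```

```text
10.45 tcp jig mm [25.9 40.8] z 0.04143935863974981 yaw 1.9500152556872647 F jig [-0.1  0.9] -1.1 w 0.000653260334021868
```

Call:
apply_moves:
  deltas:
    - [255, -0.04, 0.09, 0, 0, 0, 0]
    - [255, -0.04, 0.09, 0, 0, 0, 0]
    - [255, -0.04, 0.09, 0, 0, 0, 0]
    - [255, -0.04, 0.09, 0, 0, 0, 0]
    - [255, 0, 0, 0, 0, 0, 0]

```text
time_s: 10.95
ee_pos: [0.5658, 0.1355, 0.0415]
eef_rot: [3.141, 0.001, 1.95]
force: [1.9, -3.4, -0.4]
grip_width: 0.0006
grip_force: 2.1
```

```bash
python3 j.py
```

```text
10.95 tcp jig mm [25.9 44.2] z 0.041524892348674486 yaw 1.949819914964774 F jig [ 0.5 -3.8] -0.4 w 0.000608521825775206
```

Call:
apply_moves:
  deltas:
    - [255, -0.02, 0.05, 0, 0, 0, 0]
    - [255, 0, 0, 0, 0, 0, 0]
    - [255, 0, 0, 0, 0, 0, 0]

```text
time_s: 11.25
ee_pos: [0.5658, 0.1356, 0.0416]
eef_rot: [3.141, 0.001, 1.95]
force: [3.0, -6.8, 0.1]
grip_width: 0.0006
grip_force: 3.8
```

```bash
python3 j.py; python3 wp.py w6
```

```text
11.25 tcp jig mm [25.9 44.2] z 0.04159758266481013 yaw 1.9495415322846674 F jig [ 0.3 -7.4] 0.1 w 0.0006047139725239845
11.25 [0.56580863 0.1355726  0.04159758] [3.14106186e+00 1.15567193e-03 1.94954153e+00] [ 0.17  0.59  1.59 -0.    0.97 -0.21]
```

View pics/w6.png

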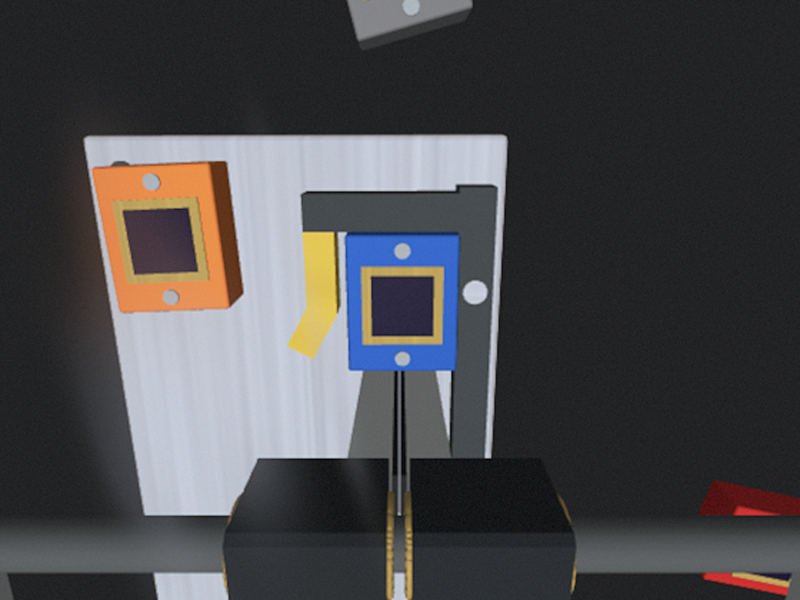

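The carrier is home: its top edge meets the stop at row 234 and its right edge meets the rail at column 458. Now I back off and rise.

Call:
apply_moves:
  deltas:
    - [255, 0.19, -0.46, 0, 0, 0, 0]
    - [255, 0.37, -0.93, 0, 0, 0, 0]
    - [255, 0.56, -1.4, 0, 0, 0, 0]
    - [255, 0, 0, 3, 0, 0, 0]
    - [255, 0, 0, 4, 0, 0, 0]
    - [255, 0, 0, 4, 0, 0, 0]
    - [255, 0, 0, 4, 0, 0, 0]
    - [255, 0, 0, 0, 0, 0, 0]
    - [255, 0, 0, 0, 0, 0, 0]

```text
time_s: 12.2
ee_pos: [0.5769, 0.1076, 0.1919]
eef_rot: [3.14, 0.0, 1.949]
force: [-0.4, 0.5, 0.3]
grip_width: 0.0003
grip_force: 0.0
```

```bash
python3 j.py; python3 wp.py w7
```

```text
12.2 tcp jig mm [25.8 14.1] z 0.191865091910415 yaw 1.9492351565451629 F jig [-0.2  0.6] 0.3 w 0.00033989538000445845
12.2 [0.5769264  0.10761265 0.19186509] [3.14039524e+00 2.37461598e-04 1.94923516e+00] [ 0.12  0.41  1.46  0.    1.27 -0.26]
```

View pics/w7.png

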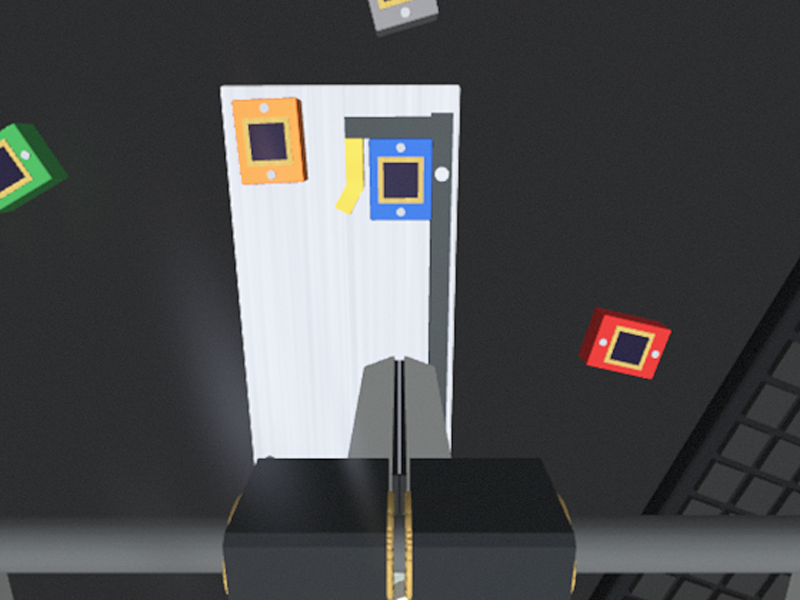

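The blue carrier (400,180) sits in the pocket against the stop and rail, orange is untouched, and the gripper is clear.

```bash
python3 -c "
from station import ctrl
print(ctrl.hand_in())"
```

```text
the job is handed in; nothing more can be done
None
```

I pushed the blue carrier flat against the rail and slid it along into the corner pocket until it met the end stop; the last picture shows it home with the arm clear, and I handed the job in at about 12 s (no verdict was returned).

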